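Tip the angle fence onto its foot and lock it into the squaring board

ROBOT

A 6-joint arm with a two-finger parallel gripper is mounted at the origin on a cart in front of the work surface, level with it; the furniture and walls round the work are solid. World frame = base frame: x ahead of the robot, y to its left, z up, the work surface at z = 0. Lengths are in mm, angles in rad, forces in N, time in s.
With the tool pointing down it reaches from about 350 to 775 mm from the base axis. Payload 7.3 kg.
Tool frame: the origin (TCP) lies on the centre line of the jaws, within the pads' length; the fingertips stand 22 mm ahead of it and the grasp point (between the pads) lies 3 mm ahead of it; z points along the fingers, y is the direction in which the jaws open and shut (so a half turn about z gives the same grasp; the last joint's range is limited). The gripper opens to 92 mm and grips with 3 to 60 N. Pads are 19 mm wide; open, the fingers measure 130 mm over their backs; the gripper's body (75 mm by 190 mm) begins 47 mm behind the grasp point.
Start: joints at [-0.146, 0.342, 1.524, -0, 1.275, -0.146], TCP at [525.017, 0.02, 248.741] pointing down, gripper open.
Joint ranges: [-2.53, 2.53], [-0.77, 2.02], [0.04, 2.7], [-1, 4.14], [0.28, 2.66], [-3.11, 3.11]. Speed limits (rad/s): [2.57, 2.57, 3.14, 3.14, 3.14, 3.14].

INTERFACE

Orientations are given as [roll, pitch, yaw] about the fixed x, y, z axes, in that order (R = Rz(yaw) Ry(pitch) Rx(roll)).
In Python, from plant import get_obs, capture, bot, spot_in gives the robot as it stands.
- The arm moves only by the shell command python3 -m handwheel 'ROWS' [OPENING]. ROWS is JSON, a list of rows, each a list of 2 entries, a list of its own where there are three numbers: the shift along the world's x, y, z in mm, then the turn, a rotation vector about the world's x, y, z in rad. In form: [[[x, y, z], [wx, wy, wz]], ...]. A call has 1 to 12 rows; each row shifts and turns the commanded pose from where the row before left it; what a row does not reach is not made up. A row lasts 1/8 s, in which the tool goes at most 62.5 mm and 10.7 degrees, less where a joint would pass 70% of its speed; a pose out of reach is approached as far as the arm can. A call is refused whole if a number of a shift passes 62.5 or a number of a turn 0.188, either way. A call with a gripper value outside its range is refused whole. OPENING is the closure, from 0 (fully open) to 1 (shut), set as the call begins (- or left out, the last holds). The fingers move at their own pace and stop on an object; the grip force is fixed at half the most. Time passes only in rows, so rows that do not move let the fingers close. It gives the time, the measured TCP pose, the force and the opening at its end, in the units of the state.
- get_obs(): the state, without advancing time (a new reading comes with each control period).
- capture(name): name is "scene" or "side" or "wrist"; returns a dict with "img" (400x640x3 uint8, red, green, blue), "fx", "fy", "cx", "cy" (pixels), "cam_to_world" (4x4, takes a point from camera to world coordinates). Camera axes: x right, y up, looking along -z (the intrinsics and any distortion apply to the point x, -y, -z); pixel columns grow to the right and rows downward; lengths in mm; the calibration is good to about 2 mm. A picture is of the moment at which its call begins. There is no depth.
- bot.close_job(): hands the job in, once; it reports no verdict.
Trained networks look in the newest picture that a camera, given by its name, has taken for a name from the list of things; names that differ only in an ending like _2 or _b are one class to them, and where a whole thing is asked for, a point or a joint stands for the part that bears it (a point fixed in the world has none). Each returns a list of dicts, best first, with "score" (0 to 1); they miss things now and then, are a little off and sometimes report something else, mostly with a low value. They report only what shows in the picture. A call takes as long as a camera call. They do not tell look-alikes from the thing itself.
- spot_in(thing, camera): "xyz" ([x, y, z] in mm, in the coordinates of the camera as it stood for that picture, good to about 4 mm: the middle of the surface that is visible of it).
The state is a dict: "time": time; "joint_positions": joint angles; "dq": joint speeds; "tau": joint torques, N m; "tool_pos": TCP position; "tcp_rot": TCP orientation; "contact_force": force on the tool from outside, world axes, zero at the start; "moment": the same for the moment, N m; "grip_width": finger opening in mm.
Only numpy, scipy, OpenCV 4.12 (cv2) and the standard library are available. Lean on these libraries where they do the work, as an engineer would, in place of code of your own. Each camera call takes 0.05 s, during which the arm holds its last target. There are 200 camera calls.

TASK

Set up the squaring board: the aluminium angle fence was left lying on its broad plate. Tip it over its corner, with the corner edge staying on the bench, until it stands on its narrow foot, and let it stand there by itself; then take it by the upright plate, set it on the board in front of the channel and push the foot in under the sprung keeper until the plate is fully home against the cheeks and the keeper has dropped into the foot's notch, then let go. Leave the other things on the bench where they are.

Things in the scene. Friction and masses are not known exactly. Their poses are not given: they have to be found in the camera images.
- angle_fence: Loose L-shaped aluminium fence, 0.35-0.6 kg; starts lying on its plate, foot standing up. Origin: middle of the outer corner edge (the one to tip over). x: out of the foot's sole (level at the start, straight down once it stands); y: along the corner edge; z: along the foot to the toe (up at the start). Tip 90 deg about +y: it then stands by itself, toe where x pointed. Balance passes after about 55 deg.
- fence_foot (a point): Point inside the fence's foot, mid-thickness and mid-width, 70 mm from the outer corner towards the toe; axes as the fence. Foot: 36 wide (y), 20 thick (x -20..0 from the corner), 90 beyond the plate (z 12..102), toe rounded to an 18 mm radius across its width. A cross notch 10 deep, z 32..60, in its -x face. Good to hold across the 36 mm sides.
- fence_plate (a point): Centre of the fence's broad plate, 100 long (fence x -100..0) x 92 wide (y) x 12 thick (z 0..12); axes as the fence. Once the fence stands, this is 50 mm above the sole, the plate's top edge 50 mm higher. The upright plate can be held across its 12 mm thickness from above.
- seat_mouth (a point): On the fixed plywood squaring board's upper face (15 above the bench), midway between the front ends of its two wooden cheeks (108 long, 36 high, 14 thick; channel 40 wide). x: level, into the channel; z up. The board reaches 130 before this point, 112 behind, 60 each side. Home: fence upright, toe along x, plate's inner face on the cheeks' front ends, fence origin at x -12, y 0, z 0 here.
- keeper_tip (a point): Where the tip of the shut keeper is, 44.5 mm inside the channel's mouth and 13.8 above the board; axes as seat_mouth. The keeper's hinge pin crosses the channel 5 mm inside the mouth with 24 mm free below it, so the 20 mm thick foot goes in only level from the front, sliding on the board.
- keeper (a joint): Sprung steel leaf, 42 long, 30 wide, sloping from its pin down into the channel; 0 = shut, grows in rad as its tip lifts. The incoming foot lifts it to about 0.2 (under 12 N of push in all); in the last 2 mm before home it springs back to 0, dropping into the foot's notch, and then stops the fence being drawn out.
- thumb_plane: Bystander: small brass thumb plane, 25 x 60 x 34 mm. To be left alone.
- cork_block: Bystander: cork sanding block, 44 x 70 x 28 mm. To be left alone.
- block_small: Bystander: wooden offcut block, 36 x 40 x 26 mm. To be left alone.
- block_bored: Bystander: small wooden block with a bored hole, 42 x 56 x 30 mm. To be left alone.
- spool_clamp_2: Bystander: spool clamp lying on its side, 110 x 30 x 30 mm. To be left alone.
- pencil_red: Bystander: mechanical pencil, 136 mm long, 10 mm thick. To be left alone.
Mind the look-alikes: they are no part of the job. Of the things that look like the angle_fence, take the one that is nearest to the robot's base at the start.

How it is judged (in metres and radians):
On the way, in this order (a step that is already met when the one before it is completed fails the run):
1. The fence is half-way over (its sole 25 to 65 degrees short of facing down), its corner edge within 8 mm of the bench (angle between angle_fence's own x axis and vertical between 2 and 2.7 rad and height (world z) of angle_fence below 0.008 m), for 0.1 s.
2. The fence stands on its foot on the bench, by itself: let go and at rest (angle between angle_fence's own x axis and vertical above 3.05 rad and height (world z) of angle_fence below 0.006 m and contact force between the fingers and angle_fence below 0.1 N and linear speed of angle_fence below 0.02 m/s), for 0.3 s.
At the end, for the whole second after the job is handed in: The fence stands upright on its foot in the board's channel (within 5 degrees), the plate's inner face within 3.5 mm of the cheeks, centred within 4 mm and down on the board within 3 mm, the keeper shut (under 0.06 rad) in the notch, at rest and released (angle between angle_fence's own x axis and vertical above 3.05 rad and x of angle_fence in the frame of seat_mouth between -0.0155 and -0.009 m and y of angle_fence in the frame of seat_mouth between -0.004 and 0.004 m and z of angle_fence in the frame of seat_mouth between -0.003 and 0.003 m and value of joint keeper below 0.06 rad and linear speed of angle_fence below 0.01 m/s); the robot touches nothing.
It fails at once if A bystander was moved by more than 20 mm (distance of any of thumb_plane, cork_block, block_small, block_bored, spool_clamp_2, pencil_red from where it was at the start of the episode above 0.02 m).
It also fails if it takes over 58 s, if anything falls off the work surface, if the arm or the gripper's body presses on something with over 40 N, if the wrist force passes 120 N, or if a joint passes its speed limit or range.

## Working session

There is one attempt and no reset: what is moved stays moved. The work goes in short steps, Python scripts to look and compute and a shell command to move; the robot and the scene stay as the last step left them, time stands still between calls to the robot, and variables do not carry over. Pictures are saved under pics/ and viewed, about 8 in all and at most 12, crops included, and the job is handed in when it is done.

```bash
mkdir -p pics; ls; cat > h.py <<'E'
import numpy as np, cv2
from plant import get_obs, capture, bot, spot_in
def w(c,p):
    M=np.array(c["cam_to_world"]); return (M@np.r_[p,1])[:3]
def proj(c,P):
    M=np.linalg.inv(np.array(c["cam_to_world"])); q=M@np.r_[P,1]
    return c["cx"]+c["fx"]*q[0]/-q[2], c["cy"]-c["fy"]*q[1]/-q[2]
def ray(c,u,v,z):
    M=np.array(c["cam_to_world"]); d=M[:3,:3]@np.array([(u-c["cx"])/c["fx"],-(v-c["cy"])/c["fy"],-1.]); o=M[:3,3]
    return o+d*(z-o[2])/d[2]
def save(c,n,crop=None,s=1):
    im=c["img"][...,::-1]
    if crop: a,b,cc,d=crop; im=im[b:d,a:cc]
    cv2.imwrite("pics/"+n,cv2.resize(im,None,fx=s,fy=s,interpolation=cv2.INTER_CUBIC))
E
python3 - <<'E'
from h import *
print(get_obs())
for cam in("scene","side"):
    c=capture(cam); save(c,cam+"0.png"); print(cam,[k for k in c if k!="img"],np.round(np.array(c["cam_to_world"]),3).tolist(),c["fx"])
    for t in("angle_fence","fence_foot","fence_plate","seat_mouth","keeper_tip"):
        for r in spot_in(t,cam):
            P=w(c,r["xyz"]); print(t,round(r["score"],2),P.round(0),np.round(proj(c,P)))
E
```

```text
pics
{'time': 0.0, 'joint_positions': array([-1.46012121e-01,  3.42732635e-01,  1.52503043e+00, -2.51073555e-05,
        1.27537724e+00, -1.46006073e-01]), 'dq': array([ 0.00078397,  0.00065816,  0.00096481, -0.00041131,  0.00118854,
        0.00046619]), 'tau': array([ 7.61924657e-04, -4.31245601e+01, -2.44219762e+01,  7.17750052e-02,
        5.59406646e-02, -1.04314388e-04]), 'tool_pos': array([5.24625568e+02, 6.37702210e-02, 2.48035105e+02]), 'tcp_rot': array([-3.14005797e+00, -2.01411725e-04,  1.57079745e+00]), 'contact_force': array([ 0.18472755,  0.0659478 , -0.95943411]), 'moment': array([ 0.02537984,  0.0515144 , -0.00663221]), 'grip_width': 91.72249985687307}
scene ['fx', 'fy', 'cx', 'cy', 'cam_to_world'] [[-0.6, 0.559, -0.572, -72.483], [-0.8, -0.433, 0.416, 740.023], [-0.015, 0.707, 0.707, 909.892], [0.0, 0.0, 0.0, 1.0]] 369.8004863440331
angle_fence 0.64 [581. 162.   6.] [350. 201.]
fence_foot 0.92 [500. 661.  16.] [226. 298.]
fence_foot 0.86 [581. 156.  10.] [352. 200.]
fence_plate 0.94 [500. 660.   8.] [227. 299.]
fence_plate 0.61 [580. 155.  11.] [352. 200.]
fence_plate 0.33 [395.  15.  23.] [422. 211.]
seat_mouth 0.74 [548. 391.  19.] [300. 238.]
seat_mouth 0.67 [ 550. -140.   12.] [419. 169.]
keeper_tip 0.65 [ 556. -137.   13.] [418. 168.]
side ['fx', 'fy', 'cx', 'cy', 'cam_to_world'] [[0.879, 0.301, -0.37, 111.934], [-0.476, 0.522, -0.707, -664.046], [-0.019, 0.798, 0.602, 864.242], [0.0, 0.0, 0.0, 1.0]] 407.7612932578482
angle_fence 0.95 [582. 140.  11.] [336. 236.]
angle_fence 0.65 [508. 656.   8.] [253. 166.]
fence_foot 0.63 [505. 658.  11.] [252. 165.]
fence_foot 0.62 [582. 146.  12.] [335. 235.]
fence_plate 0.97 [501. 659.  11.] [251. 165.]
fence_plate 0.72 [580. 149.  10.] [334. 235.]
fence_plate 0.66 [ 584. -156.   38.] [395. 297.]
seat_mouth 0.64 [ 546. -175.   14.] [387. 315.]
keeper_tip 0.89 [ 549. -170.    9.] [386. 314.]
keeper_tip 0.68 [583. 141.  11.] [336. 236.]
```

View pics/scene0.png

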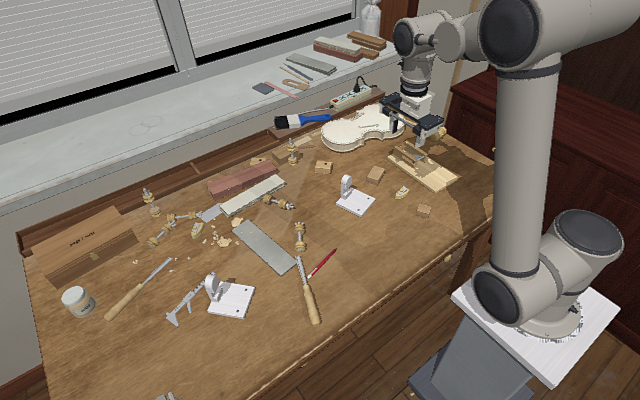

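View pics/side0.png

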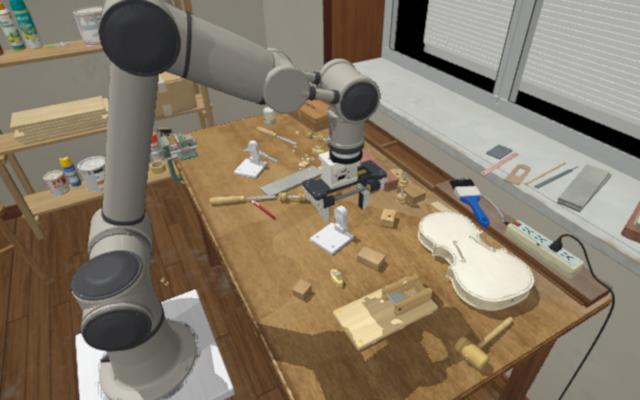

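The scene view shows two fences. One is at scene px (352,200), side (335,235), world about (581,150), 600 mm from the base. The other is at scene px (230,297), side (252,165), world about (500,660), 830 mm away. I choose the first. The board is at side px (387,312). Next, a close crop to check that choice.

```bash
python3 - <<'E'
from h import *
a=capture("scene");b=capture("side")
f=lambda c,x,y:cv2.resize(c["img"][y:y+60,x:x+80,::-1],(400*2//2,300),interpolation=cv2.INTER_CUBIC)
A=np.hstack([f(a,315,165),f(b,295,195)]); g=lambda c,x,y:cv2.resize(c["img"][y:y+80,x:x+107,::-1],(400,300),interpolation=cv2.INTER_CUBIC)
cv2.imwrite("pics/c1.png",np.vstack([A,np.hstack([g(a,372,130),g(b,330,270)])]))
for t in("thumb_plane","cork_block","block_small","block_bored","spool_clamp_2","pencil_red"):
  for n,c in(("scene",a),("side",b)):
    for r in spot_in(t,n):
      if r["score"]>.5: P=w(c,r["xyz"]); print(t,n,round(r["score"],2),P.round(0),np.round(proj(c,P)))
E
```

```text
cork_block scene 0.56 [618.  19.  30.] [375. 173.]
cork_block side 0.92 [613.   3.  30.] [369. 256.]
block_small scene 0.6 [396.  14.  26.] [423. 210.]
block_small side 0.73 [393.  -4.  26.] [301. 288.]
block_bored scene 0.56 [766. 140.  27.] [323. 166.]
block_bored side 0.66 [759. 122.  25.] [387. 218.]
spool_clamp_2 scene 0.6 [549. 391.  21.] [299. 237.]
spool_clamp_2 side 0.57 [553. 390.  22.] [292. 194.]
pencil_red scene 0.7 [446. 383.  11.] [322. 260.]
```

View pics/c1.png

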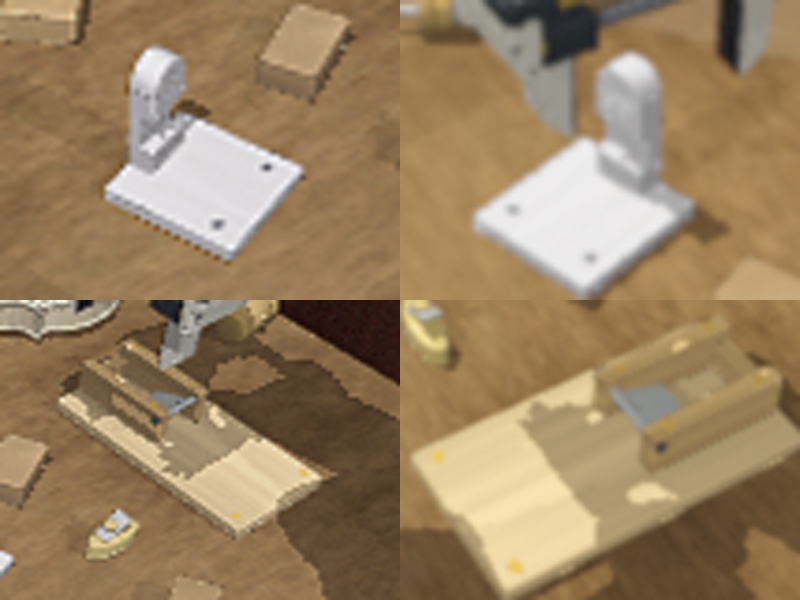

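The crop confirms the chosen fence: plate flat, foot standing up at its +x edge. The board has its channel pointing towards larger x and its front near the robot. I'll work out coordinates from the corners.

```bash
python3 - <<'E'
from h import *
a=capture("scene");b=capture("side")
for n,c,o,pts in(("scene",a,(315,165),[(106,190),(230,245),(302,172),(190,118)]),("side",b,(295,195),[(75,215),(185,138),(293,205),(183,283)])):
    P=[ray(c,o[0]+u/5,o[1]+v/5,12) for u,v in pts]; print(n,np.round(P,0).tolist(),np.mean(P,0).round(1))
s=.2675
for n,c,o,pts in(("scene",a,(372,130),[(238,227),(325,180),(60,102)]),("side",b,(330,270),[(15,157),(100,297),(393,145)])):
    P=[ray(c,o[0]+u*s,o[1]+v*s,15) for u,v in pts]; print(n,np.round(P,0).tolist())
for n,c in(("scene",a),("side",b)):
  for t in("thumb_plane",):
    for r in spot_in(t,n): print(t,w(c,r["xyz"]).round(0),r["score"])
print(ray(b,337,277,20),ray(a,372+112*s,130+235*s,20))
E
```

```text
scene [[600.0, 208.0, 12.0], [512.0, 175.0, 12.0], [532.0, 93.0, 12.0], [619.0, 119.0, 12.0]] [565.6 148.8  12. ]
side [[509.0, 171.0, 12.0], [604.0, 201.0, 12.0], [630.0, 113.0, 12.0], [538.0, 88.0, 12.0]] [570.1 143.2  12. ]
scene [[435.0, -96.0, 15.0], [427.0, -210.0, 15.0], [666.0, -93.0, 15.0]]
side [[435.0, -105.0, 15.0], [429.0, -221.0, 15.0], [662.0, -221.0, 15.0]]
thumb_plane [499.   6.  16.] 0.66
thumb_plane [767. 138.  30.] 0.47
thumb_plane [498.  -9.  15.] 0.64
thumb_plane [613.   4.  30.] 0.33
[497.94146479 -11.7719213   20.        ] [494.60668628   6.53978562  20.        ]
```

```bash
python3 -m handwheel '[[[5,19,0],[0,0,-0.16]],[[5,19,0],[0,0,-0.16]],[[5,19,0],[0,0,-0.16]],[[5,19,0],[0,0,-0.16]],[[5,19,0],[0,0,-0.16]],[[5,19,0],[0,0,-0.16]],[[5,19,0],[0,0,-0.16]],[[5,19,0],[0,0,-0.16]],[[0,0,0],[0,0,0]]]' 0
python3 - <<'E'
from h import *
o=get_obs(); print(o["joint_positions"].round(3),o["tool_pos"].round(1),o["tcp_rot"].round(3))
c=capture("wrist"); save(c,"w1.png"); print(np.round(np.array(c["cam_to_world"]),3).tolist(),c["fx"])
for t in("angle_fence","fence_foot","fence_plate"):
    for r in spot_in(t,"wrist"):
        P=w(c,r["xyz"]); print(t,round(r["score"],2),P.round(0),np.round(proj(c,P)))
E
```

```text
time: 2.62
tool_pos: [565.0, 152.9, 248.5]
tcp_rot: [3.142, 0.0, 0.294]
contact_force: [-0.5, 0.2, -0.1]
grip_width: 91.6
[ 0.133  0.454  1.351 -0.     1.337  1.41 ] [565.  152.9 248.5] [3.142 0.    0.294]
[[0.29, 0.916, 0.276, 641.327], [-0.957, 0.277, 0.084, 176.045], [0.001, -0.289, 0.957, 383.966], [0.0, 0.0, 0.0, 1.0]] 323.95773872167945
angle_fence 0.84 [576. 145.  18.] [329. 163.]
fence_foot 0.6 [579. 146.  14.] [329. 160.]
fence_plate 0.63 [574. 150.  13.] [325. 162.]
```

View pics/w1.png

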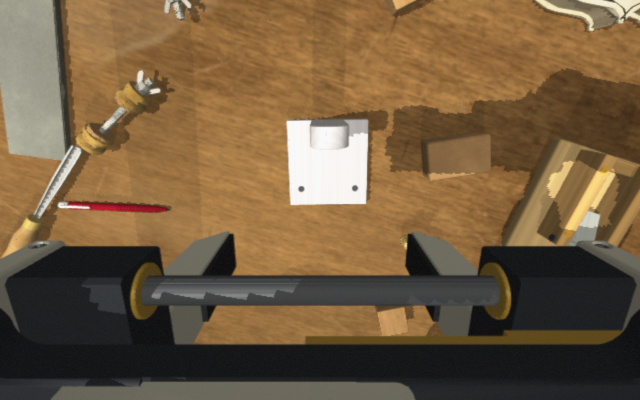

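The wrist view shows the fence square to the image: plate corners at (288,121), (367,120), (367,204) and (290,205), foot centred at u≈329. The yaw is right.

```bash
python3 - <<'E'
from h import *
c=capture("wrist")
P=np.array([ray(c,u,v,12) for u,v in[(287.5,120.5),(367.5,119.5),(367,204.5),(289.5,204.5)]]); print(P.round(1),P.mean(0).round(1))
f=(P[0]+P[1])/2; n=(P[2]+P[3])/2; d=f-n; print(f.round(1),n.round(1),np.linalg.norm(d),np.linalg.norm(P[1]-P[0]),np.arctan2(d[1],d[0]))
l=P[0]-P[1];print(np.arctan2(-l[0],l[1]))
# board
for p in[(508,237),(558,137)]: print(ray(c,*p,15).round(1))
print(ray(c,330,122,98).round(1))
E
```

```text
[[607.3 202.   12. ]
 [634.2 116.5  12. ]
 [539.1  84.   12. ]
 [512.1 173.9  12. ]] [573.2 144.1  12. ]
[620.7 159.2  12. ] [525.6 129.   12. ] 99.8384849308427 89.71659420740464 0.30819972674867296
0.30455031320180076
[550.1 -96.5  15. ]
[678.  -95.6  15. ]
[624.5 160.2  98. ]
```

```bash
python3 -m handwheel '[[[24,2,-20],[0,0,0.005]],[[22,1,-25],[0,0,0.005]],[[0,0,-40],[0,0,0]],[[0,0,-40],[0,0,0]],[[0,0,-30],[0,0,0]],[[0,0,-20],[0,0,0]],[[0,0,0],[0,0,0]]]' 0
python3 -m handwheel '[[[0,0,0],[0,0,0]],[[0,0,0],[0,0,0]],[[0,0,0],[0,0,0]],[[0,0,0],[0,0,0]],[[0,0,0],[0,0,0]],[[0,0,0],[0,0,0]]]' 1
```

```text
time: 3.75
tool_pos: [610.0, 154.3, 72.2]
tcp_rot: [-3.141, 0.004, 0.301]
contact_force: [-0.7, -0.2, 0.2]
grip_width: 91.6
time: 4.5
tool_pos: [611.1, 155.4, 73.8]
tcp_rot: [-3.141, -0.0, 0.301]
contact_force: [1.2, 1.9, -0.7]
grip_width: 36.2
```

```bash
python3 -m handwheel '[[[0,0,1],[0,0,0]],[[-5,2,0],[0,0,0.127]],[[-5,2,0],[0,0,0.127]],[[-5,2,0],[0,0,0.127]],[[-5,2,0],[0,0,0.127]],[[-5,2,0],[0,0,0.127]],[[-5,1,0],[0,0,0.127]],[[-5,1,0],[0,0,0.127]],[[-5,1,0],[0,0,0.127]],[[-5,1,0],[0,0,0.127]],[[-5,1,0],[0,0,0.127]],[[0,0,0],[0,0,0]]]' 1
python3 -m handwheel '[[[0,0,-1],[0,0,0]],[[0,0,0],[0,0,0]]]' 1
python3 - <<'E'
from h import *
c=capture("wrist"); d=capture("side")
cv2.imwrite("pics/w2.png",np.vstack([cv2.resize(c["img"],(480,300)),cv2.resize(d["img"][180:300,250:442],(480,300),interpolation=cv2.INTER_CUBIC)])[...,::-1])
print(get_obs()["joint_positions"].round(2))
E
```

```text
time: 6.0
tool_pos: [560.4, 170.0, 74.3]
tcp_rot: [-3.14, 0.0, 1.57]
contact_force: [-0.4, -0.0, -3.1]
grip_width: 35.7
time: 6.25
tool_pos: [561.1, 170.0, 73.8]
tcp_rot: [3.142, 0.0, 1.569]
contact_force: [-1.1, 0.1, -0.8]
grip_width: 35.9
[ 0.16  0.64  1.56 -0.    0.94  0.16]
```

View pics/w2.png

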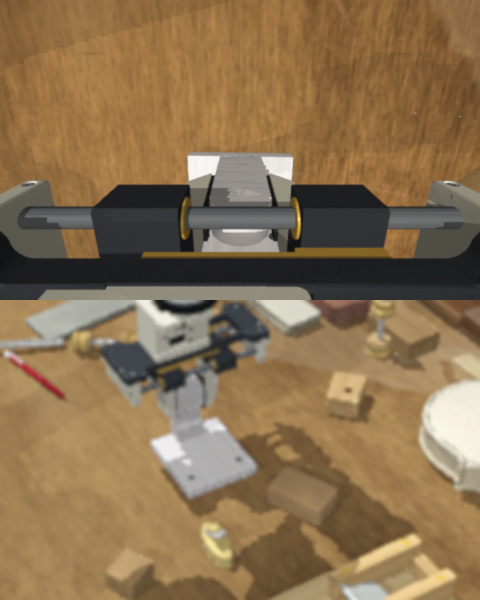

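```bash
python3 -m handwheel '[[[0,0,0],[0,0,0]],[[0,0,0],[0,0,0]],[[0,0,0],[0,0,0]],[[0,0,0],[0,0,0]],[[0,-1,0],[0.157,0,0]],[[0,-1,0],[0.157,0,0]],[[0,-1,1],[0.157,0,0]],[[0,-1,1],[0.157,0,0]],[[0,-1,0],[0.157,0,0]],[[0,0,0],[0,0,0]]]' 0
python3 - <<'E'
from h import *
print(get_obs()["joint_positions"].round(2)); c=capture("side");save(c,"s3.png",(250,140,410,300),3)
E
```

```text
time: 7.6
tool_pos: [560.9, 163.2, 74.1]
tcp_rot: [-3.137, -0.784, 1.564]
contact_force: [0.9, -1.1, 0.0]
grip_width: 92.0
[-0.22  0.74  1.68  0.87  1.13 -0.76]
```

View pics/s3.png

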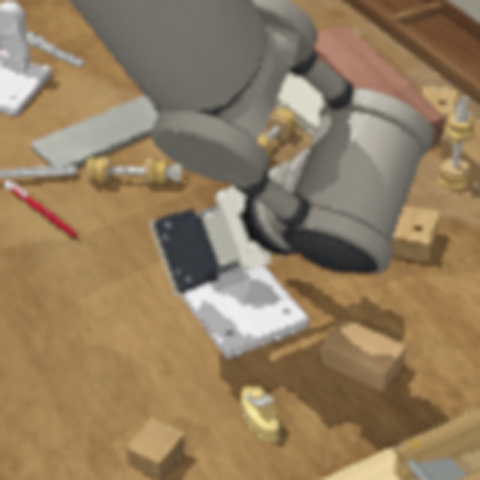

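```bash
python3 -m handwheel '[[[0,0,0],[0,0,0]],[[0,0,0],[0,0,0]],[[0,0,0],[0,0,0]],[[0,0,0],[0,0,0]],[[0,0,0],[0,0,0]],[[0,0,0],[0,0,0]]]' 1
python3 -m handwheel '[[[0,10,1.5],[-0.131,0,0]],[[0,10,0],[-0.131,0,0]],[[0,10,-1],[-0.131,0,0]],[[0,10,-2.5],[-0.131,0,0]],[[0,9.5,-3.5],[-0.131,0,0]],[[0,9,-5],[-0.131,0,0]],[[0,0,0],[0,0,0]],[[0,0,0],[0,0,0]]]' 1
python3 - <<'E'
from h import *
print(get_obs()["joint_positions"].round(2)); c=capture("side");d=capture("scene")
cv2.imwrite("pics/s4.png",np.hstack([cv2.resize(x,(400,400),interpolation=cv2.INTER_CUBIC) for x in(c["img"][160:280,270:390],d["img"][150:270,290:410])])[...,::-1])
E
```

```text
time: 8.4
tool_pos: [561.0, 165.0, 75.7]
tcp_rot: [3.142, -0.785, 1.571]
contact_force: [0.5, -0.1, -0.8]
grip_width: 36.6
time: 9.4
tool_pos: [560.5, 223.2, 64.6]
tcp_rot: [-3.14, -0.0, 1.571]
contact_force: [0.1, 0.6, -4.8]
grip_width: 35.8
[0.25 0.67 1.51 0.   0.96 0.25]
```

View pics/s4.png

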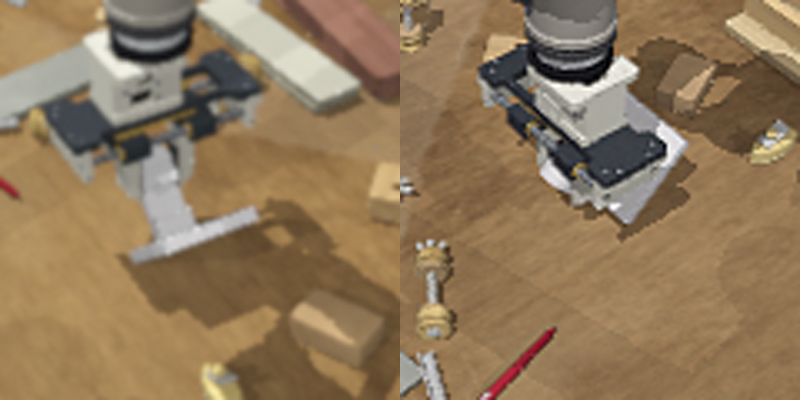

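```bash
for i in 1 2; do python3 -m handwheel '[[[0,0,-1],[0,0,0]],[[0,0,0],[0,0,0]]]' 1|grep -E "pos|force"; done
```

```text
tool_pos: [561.2, 222.7, 64.3]
contact_force: [-0.1, -0.5, -2.5]
tool_pos: [561.2, 223.2, 63.8]
contact_force: [-1.7, -1.5, 3.6]
```

```bash
python3 -m handwheel '[[[0,8,-6],[-0.131,0,0]],[[0,7,-7],[-0.131,0,0]],[[0,6,-8],[-0.131,0,0]],[[0,5,-8.5],[-0.131,0,0]],[[0,2,-4],[-0.06,0,0]],[[0,0,0],[0,0,0]],[[0,0,0],[0,0,0]]]' 1
python3 -m handwheel '[[[0,0,0],[0,0,0]],[[0,0,0],[0,0,0]],[[0,0,0],[0,0,0]],[[0,0,0],[0,0,0]],[[0,0,0],[0,0,0]]]' 0
python3 - <<'E'
from h import *
print(get_obs()["joint_positions"].round(2)); c=capture("side");d=capture("scene")
cv2.imwrite("pics/s5.png",np.hstack([cv2.resize(x,(400,400),interpolation=cv2.INTER_CUBIC) for x in(c["img"][160:280,270:390],d["img"][150:270,290:410])])[...,::-1])
E
```

```text
time: 10.88
tool_pos: [560.9, 251.6, 29.5]
tcp_rot: [-3.141, 0.583, 1.571]
contact_force: [0.7, 0.2, -3.1]
grip_width: 35.7
time: 11.5
tool_pos: [561.0, 251.5, 29.8]
tcp_rot: [3.142, 0.585, 1.571]
contact_force: [-0.3, 0.2, 0.1]
grip_width: 81.1
[ 0.53  0.93  1.24 -0.51  1.33  0.74]
```

View pics/s5.png

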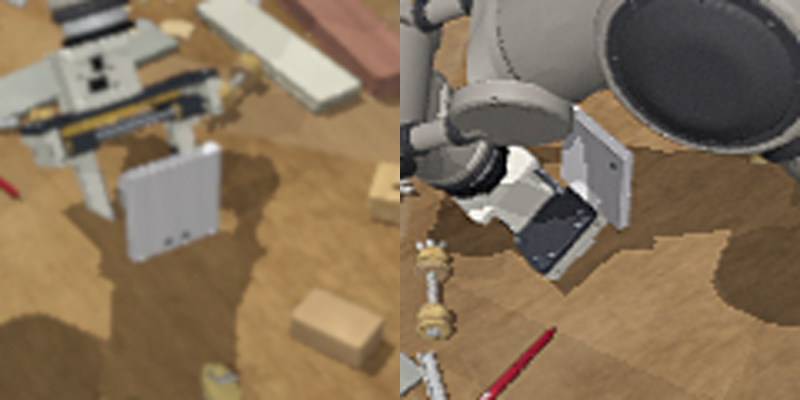

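The fence stands on its foot by itself. I'll back off along the tool axis, straighten and go above the plate with the jaws across it.

```bash
python3 -m handwheel '[[[0,0,0],[0,0,0]],[[0,0,0],[0,0,0]],[[0,11,17],[0,0,0]],[[0,14,21],[0,0,0]],[[0,14,21],[0,0,0]],[[0,16,24],[0,0,0]],[[0,0,20],[0.146,0,0]],[[0,-15,20],[0.146,0,0]],[[0,-20,20],[0.146,0,0]],[[0,-20,7],[0.147,0,0]]]' 0
python3 -m handwheel '[[[0,-20,0],[0,0,0.175]],[[0,-20,0],[0,0,0.175]],[[0,-20,0],[0,0,0.175]],[[0,-5,0],[0,0,0.175]],[[0,0,0],[0,0,0.175]],[[0,0,0],[0,0,0.175]],[[0,0,0],[0,0,0.175]],[[0,0,0],[0,0,0.175]],[[0,0,0],[0,0,0.171]],[[0,0,0],[0,0,0]]]' 0
python3 - <<'E'
from h import *
print(get_obs()["joint_positions"].round(2)); c=capture("wrist");save(c,"w6.png")
for t in("angle_fence","fence_plate","fence_foot"):
    for r in spot_in(t,"wrist"):
        P=w(c,r["xyz"]); print(t,round(r["score"],2),P.round(0),np.round(proj(c,P)))
for P in([561-46,180,100],[561+46,180,100],[561-46,192,100],[561+46,192,100],[561,282,20]): print(np.round(proj(c,P),1))
E
```

```text
time: 12.85
tool_pos: [561.6, 251.4, 182.0]
tcp_rot: [3.137, -0.005, 1.571]
contact_force: [0.1, -0.6, 0.3]
grip_width: 91.7
time: 14.1
tool_pos: [560.9, 186.5, 179.8]
tcp_rot: [-3.142, -0.0, 3.14]
contact_force: [0.1, -0.3, 0.3]
grip_width: 91.7
[ 0.19  0.52  1.44 -0.    1.18 -1.38]
angle_fence 0.62 [558. 205.  27.] [340. 182.]
fence_plate 0.7 [555. 209.  20.] [344. 177.]
fence_foot 0.79 [561. 210.  22.] [346. 183.]
[309.8 145.8]
[311.1 269.5]
[327.9 145.8]
[327.2 269.4]
[421.5 182.6]
```

View pics/w6.png

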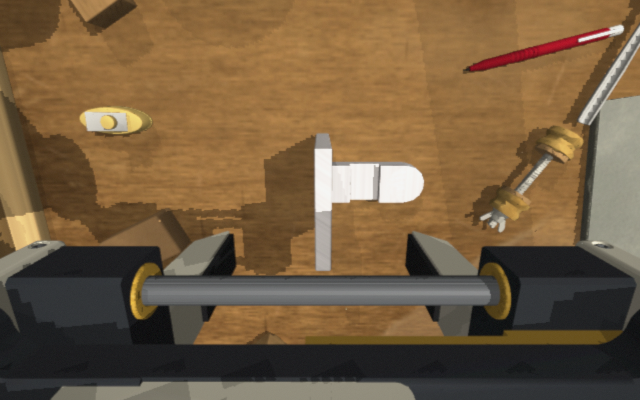

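Plate top runs at u 316–330, v 134–270, with the foot on axis at v≈183 and the toe at u 422. That agrees with prediction to about 3 mm, so I descend and grip.

```bash
python3 -m handwheel '[[[0,2,-25],[0,0,0]],[[0,0,-35],[0,0,0]],[[0,0,-30],[0,0,0]],[[0,0,-12],[0,0,0]],[[0,0,0],[0,0,0]]]' 0
python3 -m handwheel '[[[0,0,0],[0,0,0]],[[0,0,0],[0,0,0]],[[0,0,0],[0,0,0]],[[0,0,0],[0,0,0]],[[0,0,0],[0,0,0]],[[0,0,0],[0,0,0]],[[0,0,0],[0,0,0]]]' 1
python3 -m handwheel '[[[0,0,10],[0,0,0]],[[0,0,20],[0,0,0]],[[0,0,30],[0,0,0]],[[0,0,30],[0,0,0]],[[0,0,0],[0,0,0]]]' 1
python3 - <<'E'
from h import *
b=capture("side");a=capture("scene")
cv2.imwrite("pics/b7.png",np.hstack([cv2.resize(x,(400,400),interpolation=cv2.INTER_CUBIC) for x in(b["img"][255:355,325:425+25][:, :100+0+25],a["img"][125:205,375:475])])[...,::-1])
for n,c in(("side",b),("scene",a)):
  for t in("seat_mouth","keeper_tip"):
    for r in spot_in(t,n): P=w(c,r["xyz"]); print(n,t,round(r["score"],2),P.round(0),np.round(proj(c,P)))
E
```

```text
time: 14.92
tool_pos: [560.9, 188.5, 77.4]
tcp_rot: [-3.141, -0.001, 3.141]
contact_force: [-0.7, -0.2, 0.2]
grip_width: 91.9
time: 15.8
tool_pos: [561.0, 188.5, 77.7]
tcp_rot: [3.142, -0.0, -3.141]
contact_force: [-0.4, -0.6, -0.6]
grip_width: 26.3
time: 16.42
tool_pos: [562.2, 188.8, 170.1]
tcp_rot: [3.141, 0.005, -3.141]
contact_force: [-0.0, 0.3, -4.7]
grip_width: 11.7
side seat_mouth 0.92 [ 547. -169.   14.] [386. 313.]
side keeper_tip 0.91 [ 544. -169.   10.] [384. 314.]
scene seat_mouth 0.7 [ 548. -143.   13.] [420. 169.]
scene keeper_tip 0.75 [ 554. -135.   14.] [418. 168.]
```

```bash
python3 -m handwheel '[[[-11,-20,3],[0,0,-0.157]],[[-11,-38,3],[0,0,-0.157]],[[-11,-38,3],[0,0,-0.157]],[[-11,-38,3],[0,0,-0.157]],[[-11,-38,3],[0,0,-0.157]],[[-11,-38,0],[0,0,-0.157]],[[-11,-38,0],[0,0,-0.157]],[[-11,-38,0],[0,0,-0.157]],[[-11,-38,0],[0,0,-0.157]],[[-12,-23,0],[0,0,-0.157]],[[0,0,0],[0,0,0]],[[0,0,0],[0,0,0]]]' 1
python3 - <<'E'
from h import *
print(get_obs()["joint_positions"].round(2)); c=capture("wrist")
for t in("angle_fence","seat_mouth","keeper_tip"):
    for r in spot_in(t,"wrist"):
        P=w(c,r["xyz"]); print(t,round(r["score"],2),P.round(0),np.round(proj(c,P)))
M=np.array(c["cam_to_world"]);print(M.round(3).tolist())
cv2.imwrite("pics/w8.png",cv2.resize(c["img"][50:320,260:640,::-1],(800,568),interpolation=cv2.INTER_CUBIC))
E
```

```text
time: 18.23
tool_pos: [450.0, -157.9, 182.4]
tcp_rot: [-3.141, -0.001, 1.574]
contact_force: [-0.5, -0.4, -4.3]
grip_width: 12.3
[-0.5   0.32  1.75  0.    1.07 -0.5 ]
angle_fence 0.56 [ 475. -153.  111.] [354. 211.]
seat_mouth 0.77 [ 588. -138.   14.] [464. 163.]
keeper_tip 0.74 [ 587. -136.   13.] [463. 161.]
[[1.0, -0.003, -0.0, 451.509], [0.003, 0.958, 0.288, -79.534], [-0.0, -0.288, 0.958, 317.946], [0.0, 0.0, 0.0, 1.0]]
```

View pics/w8.png

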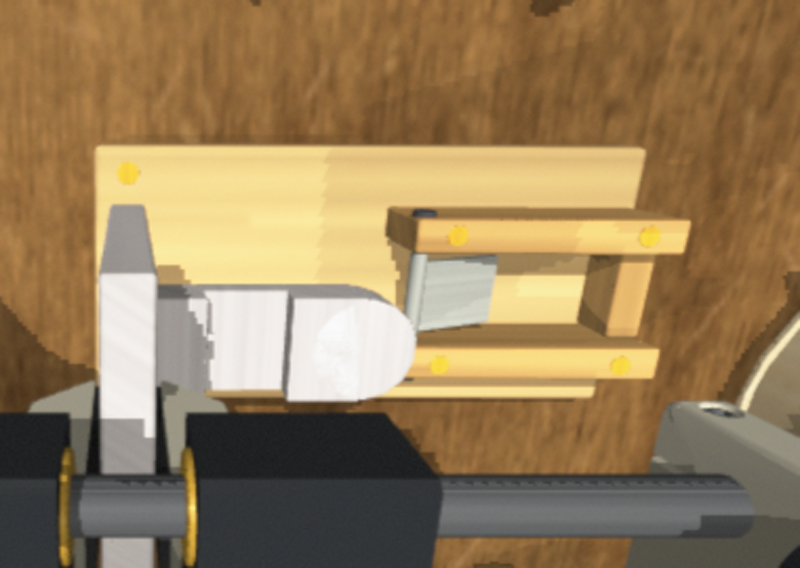

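The held fence is level with its toe towards the channel. Board corners are at crop (97,147), (645,149) and (593,397). The cheek tops run at v 221–254 and 348–378, with rear ends at u 690 and 658.

```bash
python3 - <<'E'
from h import *
c=capture("wrist"); k=800/380
g=lambda u,v,z:ray(c,260+(u+.5)/k-.5,50+(v+.5)/(568/270)-.5,z).round(1)
for n,p in dict(bTL=(96,146,15),bTR=(645,149,15),bBR=(593,398,15),bBL=(205,397,15),chFO=(417,221,51),chFI=(415,254,51),chRO=(690,221,51),chRI=(688,252,51),c2I=(658,349,51),c2O=(655,378,51),FBo=(388,209,15),c2I_l=(430,347,51)).items(): print(n,g(*p))
# held fence
for z in(170,160,150):print(z,[g(*p,z) for p in[(101,272),(155,272)]])
for z in(80,90,100):print(z,[g(*p,z) for p in[(290,293),(289,399),(416,345)]])
E
```

```text
bTL [438.1 -98.   15. ]
bTR [676.4 -98.5  15. ]
bBR [ 677.4 -216.3   15. ]
bBL [ 489.7 -216.3   15. ]
chFO [ 566.  -124.2   51. ]
chFI [ 566.9 -137.5   51. ]
chRO [ 673.6 -123.9   51. ]
chRI [ 675.8 -136.4   51. ]
c2I [ 673.3 -177.7   51. ]
c2O [ 675.  -190.7   51. ]
FBo [ 567.8 -125.    15. ]
c2I_l [ 578.1 -177.1   51. ]
170 [array([ 445.9, -115.9,  170. ]), array([ 458. , -115.8,  170. ])]
160 [array([ 445.5, -118.3,  160. ]), array([ 458.4, -118.3,  160. ])]
150 [array([ 445.1, -120.8,  150. ]), array([ 458.8, -120.8,  150. ])]
80 [array([ 510.9, -145.8,   80. ]), array([ 513.5, -187.6,   80. ]), array([ 559.1, -165.7,   80. ])]
90 [array([ 508.4, -143. ,   90. ]), array([ 510.9, -183.1,   90. ]), array([ 554.5, -162. ,   90. ])]
100 [array([ 505.9, -140.2,  100. ]), array([ 508.3, -178.5,  100. ]), array([ 550. , -158.4,  100. ])]
```

```bash
python3 -m handwheel '[[[0,4.5,-10],[0,0,0]],[[0,0,-15],[0,0,0]],[[0,0,-15],[0,0,0]],[[0,0,-8],[0,0,0]],[[0,0,0],[0,0,0]]]' 1 | grep -E "pos|force|time"
for i in 1 2 3; do python3 -m handwheel '[[[0,0,-3],[0,0,0]],[[0,0,0],[0,0,0]]]' 1|grep -E "pos|force"; done
```

```text
time: 19.1
tool_pos: [449.7, -153.6, 134.1]
contact_force: [0.1, 0.7, -2.6]
tool_pos: [450.1, -154.0, 131.9]
contact_force: [-1.2, 0.5, -3.9]
tool_pos: [449.9, -154.0, 128.6]
contact_force: [-0.8, -0.5, -3.5]
tool_pos: [449.9, -153.9, 125.5]
contact_force: [0.4, -0.0, -3.5]
```

```bash
for i in 1 2 3; do python3 -m handwheel '[[[0,0,-2],[0,0,0]],[[0,0,0],[0,0,0]]]' 1|grep -E "pos|force"; done
```

```text
tool_pos: [449.9, -154.0, 123.6]
contact_force: [-0.0, -0.5, -3.1]
tool_pos: [449.9, -153.9, 121.6]
contact_force: [-0.7, 0.4, -4.0]
tool_pos: [449.9, -153.9, 119.6]
contact_force: [0.8, 0.0, -3.8]
```

```bash
for i in 1 2 3 4 5; do python3 -m handwheel '[[[0,0,-2.5],[0,0,0]],[[0,0,0],[0,0,0]]]' 1|grep -E "pos|force"; done
```

```text
tool_pos: [449.9, -153.9, 117.0]
contact_force: [-0.4, 0.4, -3.1]
tool_pos: [449.9, -153.9, 114.5]
contact_force: [-0.5, -0.7, -2.9]
tool_pos: [449.9, -153.9, 112.0]
contact_force: [-0.2, -0.4, -3.0]
tool_pos: [450.1, -154.3, 110.6]
contact_force: [-2.9, -0.3, 6.0]
tool_pos: [450.1, -154.5, 110.3]
contact_force: [-10.8, 1.8, 27.9]
```

```bash
python3 -m handwheel '[[[0,0,2.5],[0,0,0]],[[0,0,0],[0,0,0]]]' 1|grep -E "pos|force"
python3 -m handwheel '[[[0,0,0],[0,0,0]],[[0,0,0],[0,0,0]],[[0,0,0],[0,0,0]],[[0,0,0],[0,0,0]],[[0,0,0],[0,0,0]],[[0,0,0],[0,0,0]],[[0,0,15],[0,0,0]],[[0,0,30],[0,0,0]],[[0,0,20],[0,0,0]],[[0,0,0],[0,0,0]]]' 0
python3 - <<'E'
from h import *
c=capture("wrist")
for P in([444,-111,115],[456,-111,115],[444,-157,15],[546,-157,35],[468,-139,35],[468,-175,35],[528,-139,35],[528,-175,35]): print(P,np.round(proj(c,P),1))
cv2.imwrite("pics/w9.png",cv2.resize(c["img"][80:350,260:640,::-1],(800,568),interpolation=cv2.INTER_CUBIC))
E
```

```text
tool_pos: [450.4, -154.1, 110.3]
contact_force: [-1.8, 0.5, 7.6]
time: 23.35
tool_pos: [450.8, -154.3, 175.9]
tcp_rot: [3.139, 0.002, 1.572]
contact_force: [-0.5, 0.7, 0.3]
grip_width: 91.8
[444, -111, 115] [306.3 157.5]
[456, -111, 115] [325.9 157.5]
[444, -157, 15] [310.9 186.7]
[546, -157, 35] [424.9 192.7]
[468, -139, 35] [337.7 172.9]
[468, -175, 35] [337.  211.8]
[528, -139, 35] [406.3 172.9]
[528, -175, 35] [403.2 211.8]
```

View pics/w9.png

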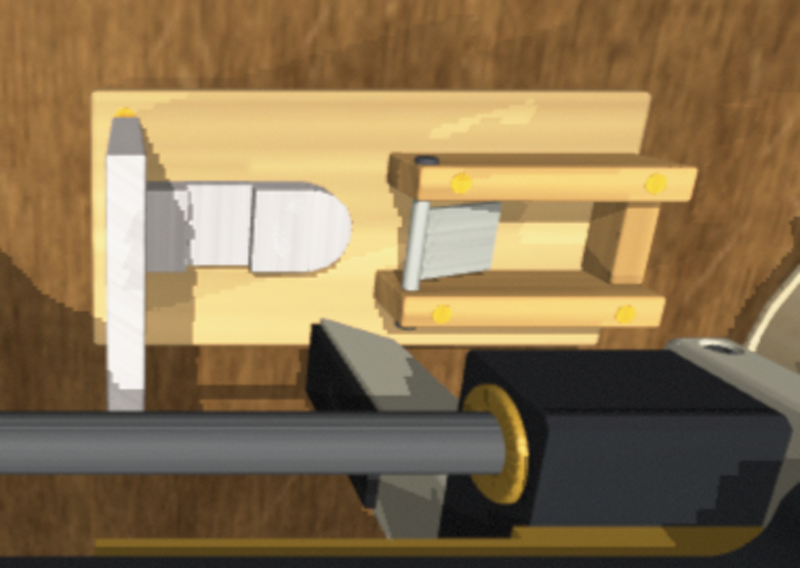

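```bash
python3 - <<'E'
from h import *
c=capture("wrist"); k=800/380
g=lambda u,v,z:ray(c,260+(u+.5)/k-.5,80+(v+.5)/(568/270)-.5,z).round(1)
for n,p in dict(bTL=(92,92,15),bBL=(94,344,15),bTR=(650,94,15),bBR=(598,345,15),ch1I=(690,199,51),ch1I_f=(430,201,51),ch2I=(664,298,51),ch2I_f=(407,297,51),mouth2=(378,274,15),mouth1=(389,156,15),ch1front=(419,167,51),ch2front=(404,310,51),
 plL=(107,155,115),plR=(145,155,115),plL2=(107,400,115),plR2=(145,400,115),fT=(255,186,35),fB=(253,271,35),fT2=(192,186,35),fB2=(190,266,35),fT3=(300,185,35),fB3=(298,271,35),toe=(351,228,35)).items(): print(n,g(*p))
E
```

```text
bTL [436.9 -97.7  15. ]
bBL [ 436.2 -214.6   15. ]
bTR [673.7 -98.3  15. ]
bBR [ 675. -215.   15.]
ch1I [ 671.2 -135.6   51. ]
ch1I_f [ 569.9 -136.5   51. ]
ch2I [ 670.5 -177.    51. ]
ch2I_f [ 565.7 -176.6   51. ]
mouth2 [ 566.9 -179.4   15. ]
mouth1 [ 565.8 -124.9   15. ]
ch1front [ 563.9 -123.1   51. ]
ch2front [ 565.2 -182.3   51. ]
plL [ 445.9 -107.9  115. ]
plR [ 456.8 -107.9  115. ]
plL2 [ 445.3 -187.2  115. ]
plR2 [ 457.5 -187.2  115. ]
fT [ 504.4 -134.    35. ]
fB [ 505.5 -171.    35. ]
fT2 [ 478.4 -134.    35. ]
fB2 [ 478.6 -168.8   35. ]
fT3 [ 522.8 -133.6   35. ]
fB3 [ 524.8 -171.    35. ]
toe [ 545.6 -151.9   35. ]
```

Fence centre y ≈ -152.8, channel centre ≈ -156.6, mouth x ≈ 565, yaws agree within about 0.5°. So I regrip lower, shift -3.8 mm in y and go +107 mm in x.

```bash
python3 -m handwheel '[[[0.5,0,-20],[0,0,0]],[[0,0,-30],[0,0,0]],[[0,0,-25],[0,0,0]],[[0,0,-8],[0,0,0]],[[0,0,0],[0,0,0]]]' 0
python3 -m handwheel '[[[0,0,0],[0,0,0]],[[0,0,0],[0,0,0]],[[0,0,0],[0,0,0]],[[0,0,0],[0,0,0]],[[0,0,0],[0,0,0]],[[0,0,0],[0,0,0]],[[0,0,0],[0,0,0]],[[0,0,0],[0,0,0]],[[0,0,0],[0,0,0]],[[0,0,0],[0,0,0]]]' 1
python3 -m handwheel '[[[0,-1.9,0.5],[0,0,0]],[[0,-1.9,0],[0,0,0]],[[4,0,0],[0,0,0]],[[4,0,0],[0,0,0]],[[4,0,0],[0,0,0]],[[4,0,0],[0,0,0]],[[4,0,0],[0,0,0]],[[4,0,0],[0,0,0]],[[0,0,0],[0,0,0]]]' 1
```

```text
time: 24.08
tool_pos: [450.2, -153.8, 91.2]
tcp_rot: [-3.14, -0.001, 1.572]
contact_force: [0.3, 0.1, 0.2]
grip_width: 91.5
time: 25.32
tool_pos: [450.5, -154.0, 91.7]
tcp_rot: [3.142, 0.0, 1.572]
contact_force: [0.3, -0.1, 0.2]
grip_width: 11.6
time: 26.45
tool_pos: [474.8, -157.8, 92.2]
tcp_rot: [3.141, 0.0, 1.572]
contact_force: [-1.2, -0.1, -3.5]
grip_width: 11.7
```

```bash
for i in 1 2 3; do python3 -m handwheel '[[[4,0,-0.1],[0,0,0]],[[4,0,0],[0,0,0]],[[4,0,0],[0,0,0]],[[4,0,0],[0,0,0]],[[4,0,0],[0,0,0]],[[0,0,0],[0,0,0]]]' 1|grep -E "pos|rot|force"; done
```

```text
tool_pos: [494.5, -157.6, 91.8]
tcp_rot: [-3.141, -0.0, 1.572]
contact_force: [0.3, -0.7, -6.0]
tool_pos: [515.3, -157.9, 92.1]
tcp_rot: [3.14, 0.0, 1.572]
contact_force: [0.8, 0.3, -5.8]
tool_pos: [535.1, -157.8, 92.0]
tcp_rot: [3.14, 0.0, 1.572]
contact_force: [0.7, 0.1, -5.6]
```

```bash
python3 -m handwheel '[[[4,0,0],[0,0,0]],[[4,0,0],[0,0,0]],[[4,0,0],[0,0,0]],[[3,0,0],[0,0,0]],[[0,0,0],[0,0,0]]]' 1|grep -E "pos|rot|force"; for i in 1 2 3 4; do python3 -m handwheel '[[[2,0,0],[0,0,0]],[[0,0,0],[0,0,0]]]' 1|grep -E "pos|force"; done
```

```text
tool_pos: [550.1, -157.8, 92.0]
tcp_rot: [3.141, 0.0, 1.572]
contact_force: [0.9, 0.2, -5.4]
tool_pos: [551.6, -157.8, 91.9]
contact_force: [0.2, 0.4, -5.7]
tool_pos: [553.7, -157.8, 92.0]
contact_force: [-0.3, -0.4, -4.9]
tool_pos: [555.7, -157.8, 91.9]
contact_force: [-0.2, 1.2, -5.3]
tool_pos: [558.0, -157.9, 92.2]
contact_force: [0.3, 0.7, -3.2]
```

```bash
for i in 1 2 3; do python3 -m handwheel '[[[1,0,0],[0,0,0]],[[0,0,0],[0,0,0]]]' 1|grep -E "pos|force"; done
```

```text
tool_pos: [558.7, -157.8, 92.1]
contact_force: [0.3, -0.4, -3.8]
tool_pos: [559.0, -157.8, 91.9]
contact_force: [-3.4, -0.4, -1.7]
tool_pos: [559.1, -157.8, 91.9]
contact_force: [-8.6, -0.0, 0.8]
```

Contact at TCP x = 559, as predicted, and the keeper's downward force is gone. I'll relax, release, lift and check.

```bash
python3 -m handwheel '[[[-1,0,-0.3],[0,0,0]],[[0,0,0],[0,0,0]]]' 1|grep -E "pos|force"
python3 -m handwheel '[[[0,0,0],[0,0,0]],[[0,0,0],[0,0,0]],[[0,0,0],[0,0,0]],[[0,0,0],[0,0,0]],[[0,0,0],[0,0,0]],[[0,0,0],[0,0,0]],[[0,0,20],[0,0,0]],[[0,0,40],[0,0,0]],[[0,0,40],[0,0,0]],[[0,0,0],[0,0,0]]]' 0
python3 - <<'E'
from h import *
c=capture("wrist");d=capture("side")
for P in([553,-111,115],[565,-111,115],[565,-139,35],[565,-175,35],[609.5,-157,28.8]): print(P,np.round(proj(c,P),1))
cv2.imwrite("pics/w10.png",np.hstack([cv2.resize(x,None,fx=2.5,fy=2.5,interpolation=cv2.INTER_CUBIC) for x in(c["img"][110:290,270:430],d["img"][210:390,330:480])])[...,::-1])
E
```

```text
tool_pos: [559.0, -157.8, 91.8]
contact_force: [-6.0, 0.4, 1.7]
time: 32.58
tool_pos: [561.1, -158.4, 195.1]
tcp_rot: [3.135, 0.003, 1.572]
contact_force: [0.2, -0.0, -0.3]
grip_width: 91.7
[553, -111, 115] [304.8 146.1]
[565, -111, 115] [322.9 146.1]
[565, -139, 35] [321.5 163.8]
[565, -175, 35] [321.4 200.8]
[609.5, -157, 28.8] [367.7 180.9]
```

View pics/w10.png

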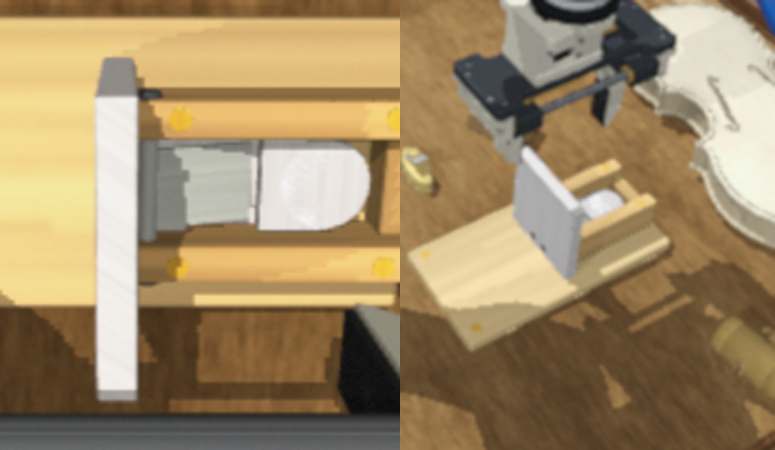

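The view shows the plate flat against the cheek fronts. The foot is in the channel with the keeper leaf lying in the notch, its tip short of the notch's far wall at crop u≈250 against 258. The gripper is clear.

```bash
python3 -c "
from plant import bot,get_obs
print(bot.close_job(), get_obs()['time'])"
```

```text
the job is handed in; nothing more can be done
the job is handed in; nothing more can be done
```

I tipped the fence onto its foot, set it on the board, pushed it home under the keeper, let go and handed the job in. The clock read 32.6 s at the last move (limit 58 s), and no verdict was reported.

**What I did**
- I took the fence nearest the base by its foot, slid and turned it on the bench, then tipped it about its corner edge. I released it about 12° short of upright and it settled standing by itself.
- I lifted it by the upright plate to the board, set it down in front of the channel and took it again lower down. I then slid the foot in until the plate stopped on the cheeks.

**Last checks**
- **Home:** the plate stopped at TCP x = 559, where I had worked out home to be, with about 9 N of push.
- **Keeper:** its downward load eased just before the stop. The last picture shows its leaf in the notch and the plate flat on the cheeks. I saw no joint reading for the keeper.
- **Released:** the gripper was open and clear above the fence. In the last pictures the thumb plane, the only bystander in the frame, was upright where it had been. I did not measure any bystander again.

**What went wrong or disagreed**
- **Half-way tip:** at about 45° the wrist was carrying nearly the whole weight, so the corner was probably 1–2 mm up (limit 8 mm). I lowered it until it touched.
- **First plate grip:** I lifted before the fingers had fully closed, so they held only near the plate's top edge.
- **Height on the board:** my picture estimate of the sole height was about 9 mm off, which also put the sideways correction off by 4 mm. I found the board by touch, with a brief 28 N press, and corrected the sideways error before insertion.

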